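Hold the sprung clamp in the tool-chest drawer open at its mark

ROBOT

A 7-joint arm with a two-finger parallel gripper is mounted at the origin on the work surface. World frame = base frame: x ahead of the robot, y to its left, z up, the work surface at z = 0. Lengths are in m, angles in rad, forces in N, time in s.
With the tool pointing down it reaches from about 0.4 to 0.9 m from the base axis. Payload 5.5 kg.
Tool frame: the origin (TCP) lies between the finger pads; the fingertips stand 14 mm ahead of it and the grasp point (between the pads) lies 5 mm behind it (tips_ahead is the distance from the TCP to the fingertips, in m); z points along the fingers, y is the direction in which the jaws open and shut (so a half turn about z gives the same grasp; the last joint's range is limited). The gripper opens to 92 mm and grips with 3 to 60 N. Pads are 19 mm wide; open, the fingers measure 130 mm over their backs; the gripper's body (75 mm by 190 mm) begins 47 mm behind the grasp point.
Start: joints at [-0.912, 0.501, -0.427, 1.55, 0.221, 1.138, -0.21], TCP at [0.251, 0.6, 0.241] pointing down, gripper open.
Joint ranges: [-2.88, 2.88], [-0.31, 2.03], [-1.54, 1.56], [0.2, 2.42], [-1.41, 4.55], [0.19, 2.02], [-2.57, 2.57]. Speed limits (rad/s): [2.57, 2.57, 3.14, 3.14, 3.14, 3.14, 3.14].

INTERFACE

Orientations are given as a 3x3 rotation matrix whose columns are the frame's x, y, z axes.
In Python, from station import sense, snapshot, camera_model, job_done, tips_ahead gives the robot as it stands.
- The arm moves only by the tool drive_tool, never from a script. Its argument "motion" is a list of rows, each a list of 7 numbers: the shift along the tool's x, y, z in cm, then the turn, a rotation vector about the tool's x, y, z in rad, then the opening in per cent of the stroke, from 0 (shut) to 100 (fully open). In form: [[dx, dy, dz, ax, ay, az, grip], ...]. A call has 1 to 8 rows; each row is the pose to reach, as a shift and turn from the pose commanded when the call began, along the tool's axes at that moment; what a row does not reach only later rows make up. A row lasts 1/8 s, in which the tool goes at most 62.5 mm and 10.7 degrees, less where a joint would pass 70% of its speed; a pose out of reach is approached as far as the arm can. A call with a gripper value outside its range is refused whole. The fingers move at their own pace and stop on an object; the grip force is fixed at half the most. Time passes only in rows, so rows that repeat a pose let the fingers close. It gives the time, the measured TCP pose, the force and the opening at its end, in the units of the state.
- sense(): the state, without advancing time (a new reading comes with each control period).
- snapshot(name): name is "scene" or "top" or "wrist"; returns (picture, depth): 384x512x3 uint8, red, green, blue; 384x512 float32, m along the optical axis (not along the pixel's ray), 0 where there is no reading.
- camera_model(name): a dict with "intrinsics" (3x3 intrinsics, pixels), "rvec" (rotation vector, rad) and "tvec" (3), from world to camera coordinates, as OpenCV has them. Camera axes: x right, y down, z forward; pixel columns grow to the right and rows downward; lengths in m; the calibration is good to about 2 mm. A picture is of the moment at which its call begins: read the wrist's pose just before it. camera_model takes no time and is no camera call; for the wrist camera it gives the pose at the moment of the call.
- job_done(): hands the job in, once; it reports no verdict.
The state is a dict: "t": time; "joint_pos": joint angles; "dq": joint speeds; "effort": joint torques, N m; "position": TCP position; "tcp_rot": TCP orientation; "force": force on the tool from outside, world axes, zero at the start; "torque": the same for the moment, N m; "finger_gap": finger opening in m.
Only numpy, scipy, OpenCV 4.12 (cv2) and the standard library are available. Lean on these libraries where they do the work, as an engineer would, in place of code of your own. Each camera call takes 0.05 s, during which the arm holds its last target. There are 200 camera calls.

TASK

Pull the top drawer of the red tool chest all the way out to its stop. Then take the orange knob in it and pull the spring-loaded clamp jaw sideways until its white pointer lines up with the yellow index clip, and keep it there so that I can drop a battery pack into the clamp: finish still holding the knob, jaw at the mark and drawer fully out. Leave the other things on the bench and on the chest where they are.

Things in the scene. Friction and masses are not known exactly. Their poses are not given: they have to be found in the camera images.
- chest: red steel bench-top tool chest, fixed, 240 mm deep (x), 360 wide (y), 200 high; origin at the centre of its underside; its front, with the drawers, looks along its own -x, roughly towards the robot; its +y is the left as the robot sees it. Only the top drawer opens; the two lower ones are dummies
- drawer (a joint): how far the top drawer is out, m: 0 shut, 0.120 at its stop; slides along the chest's -x; starts 0 to 20 mm open; friction about 3 N, stays where it is left. Its side rims are 167 mm and its front 184 mm above the bench
- drawer_handle (a point): middle of the top drawer's aluminium bar handle, 172 mm above the bench, 28 mm below the chest's top; the bar runs along the chest's y, 220 mm long, 12 mm thick (x), 14 mm high, 40 mm gap to the drawer front (fingers spread too wide in the gap push the drawer back in); can be pinched from above. Drawer shut: 182 mm ahead (-x) of the chest's centre
- knob: orange upright round knob on the sprung jaw in the top drawer, 24 mm diameter, 38 mm high; origin at the centre of its underside, 145 mm above the bench (top at 183 mm); axes parallel to the chest's. It is 60 mm behind the drawer front's inner face, hidden under the chest's top until the drawer is out; at the stop it is 60 mm ahead of the chest's front edge
- clamp_jaw (a joint): how far the sprung jaw (blue carriage, plate, knob, pointer) is pulled, m: 0 at rest, 0.060 at its stop; moves along the chest's +y (robot's left). Spring back: 3.2 N at rest plus 90 N/m (7 N at 40 mm). The carriage under the knob tops at 145 mm above the bench; the jaw plate, top at 168 mm, stands 42 mm from the knob's axis on the -y side
- jaw_pointer (a point): tip of the white pointer, 6 mm wide, fixed to the jaw, on the knob's side towards the drawer front, 36 mm from the knob's axis and at the same y as the knob
- index_mark (a point): top of the yellow index clip, 9 mm wide, 24 mm high (top 157 mm above the bench), on the dark strip just behind the drawer front; set anew each time, 22 to 48 mm to the chest's +y side of the pointer's rest position; a set screw holds it fast. Its axes are parallel to the chest's. The pointer is at the mark when both have the same y in the chest's frame.
- wrench: steel combination wrench lying on the bench, bystander
- screwdriver: red-handled screwdriver lying on the bench, bystander
- hammer: hammer lying on the bench, bystander
- tape_measure: yellow tape measure 65 x 35 x 60 mm, bystander
- screw_jar: glass jar 60 mm wide, 80 mm high, bystander
- spray_can: blue spray can 58 mm wide, 170 mm high, bystander
- parts_bin: open red plastic bin 140 x 100 x 60 mm, bystander
- bit_case: green case 85 x 150 x 34 mm lying on the chest's top, bystander

How it is judged:
On the way:
1. the top drawer is out at its stop (value of joint drawer above 0.115 m), for 0.2 s.
At the end, for the whole second after the job is handed in: The drawer is out to within 7 mm of its stop, the pointer is within 5 mm of the index clip's middle and still, and the fingers are on the knob with more than 1.5 N, all through the last second (value of joint clamp_jaw above 0.016 m and value of joint drawer above 0.113 m and y of jaw_pointer in the frame of index_mark between -0.005 and 0.005 m and velocity of joint clamp_jaw between -0.01 and 0.01 m/s and contact force between the fingers and knob above 1.5 N); the arm keeps its last pose, push and grip.
It fails at once if a bystander is moved more than 25 mm (distance of any of wrench, screwdriver, hammer, tape_measure, screw_jar, spray_can, parts_bin, bit_case from where it was at the start of the episode above 0.025 m).
It also fails if it takes over 48 s, if anything falls off the work surface, if the arm or the gripper's body presses on something with over 40 N, if the wrist force passes 120 N, or if a joint passes its speed limit or range.

## Working session

There is one attempt and no reset: what is moved stays moved. The work goes in short steps, Python scripts to look and compute and a tool call to move; the robot and the scene stay as the last step left them, time stands still between calls to the robot, and variables do not carry over. Pictures are saved under pics/ and viewed, about 8 in all and at most 12, crops included, and the job is handed in when it is done.

Besides the shell and the picture viewer there is one more tool, called after "Emit:" as a command line: name --pt "numbers of a row" for each row, then --argument value for the rest. drive_tool: Moves the arm, as the interface text tells. Its arguments: {"type":"object","properties":{"motion":{"type":"array","items":{"type":"array","items":{"type":"number"}}}},"required":["motion"]}

```bash
mkdir -p pics; cat > h.py <<'E'
import numpy as np, cv2
from station import sense, snapshot, camera_model, job_done, tips_ahead
def cam(n):
    c=camera_model(n); R=cv2.Rodrigues(np.array(c["rvec"],float))[0]; return np.array(c["intrinsics"]),R,np.array(c["tvec"],float).ravel()
def cloud(d,K,R,t):
    v,u=np.indices(d.shape); p=np.stack([(u-K[0,2])/K[0,0]*d,(v-K[1,2])/K[1,1]*d,d],-1)
    return (p-t)@R
def plane(u,v,z,K,R,t):
    r=R.T@np.array([(u-K[0,2])/K[0,0],(v-K[1,2])/K[1,1],1]); o=-R.T@t
    return o+r*(z-o[2])/r[2]
def save(n,im): cv2.imwrite(f"pics/{n}.png",im[...,::-1])
E
python3 - <<'E'
from h import *
ims=[]
for n in("scene","top"):
    m=cam(n); im,d=snapshot(n); np.savez(n,im=im,d=d,K=m[0],R=m[1],t=m[2]); ims.append(im)
    print(n,m[0][0,0],-m[1].T@m[2],m[1][2])
save("a",ims[0]);save("b",ims[1])
s=sense();print(s["t"],s["position"],s["tcp_rot"],s["force"],s["finger_gap"],tips_ahead)
E
```

```text
scene 374.8994179414435 [ 0.99515598 -0.9127195   0.84275031] [-0.33351696  0.73979673 -0.58435198]
top 429.19816197845677 [ 0.38960868 -0.01972828  1.45267503] [ 0.14794    -0.01073697 -0.98893805]
0.1 [0.25040713 0.59916417 0.23975738] [[-9.22699226e-01  3.85519871e-01 -7.53494996e-04]
 [ 3.85520602e-01  9.22697772e-01 -1.63903306e-03]
 [ 6.33683420e-05 -1.80282238e-03 -9.99998373e-01]] [ 0.37450617 -0.01049337 -0.44760869] 0.09200470007255213 0.014
```

View pics/a.png

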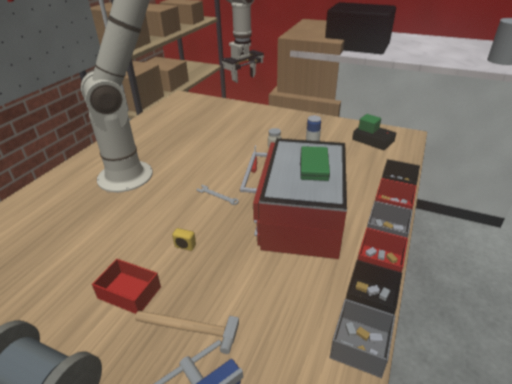

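View pics/b.png

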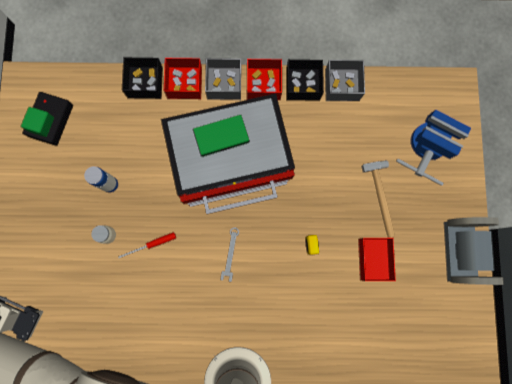

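The scene picture shows the chest from its far right. In the top view the chest top runs about (163,118)-(272,97)-(292,165)-(182,198), with the handle bar from (205,211) to (275,197). The wrench, (225,280)-(235,230), lies in front of it. Next I measure the chest top and the bar.

```bash
python3 - <<'E'
from h import *
f=np.load("top.npz"); K,R,t,d,im=[f[k] for k in("K","R","t","d","im")]
P=cloud(d,K,R,t); z=P[...,2]
m=(abs(z-.2)<.012)&(d>0); m[:90]=0;m[215:]=0;m[:,:150]=0;m[:,300:]=0
n,l,st,c=cv2.connectedComponentsWithStats(m.astype(np.uint8)); i=1+st[1:,4].argmax()
# fill incl. case
q=P[(l==i)]; r=cv2.minAreaRect(q[:,:2].astype(np.float32)); print(r,np.median(q[:,2]),cv2.boxPoints(r))
C=np.array(r[0]);b=cv2.boxPoints(r)
# x axis: short side direction pointing +x world
e=[b[1]-b[0],b[2]-b[1]]; e=min(e,key=np.linalg.norm); e/=np.linalg.norm(e); e*=np.sign(e[0]); ey=np.array([-e[1],e[0]])
print("yaw",np.degrees(np.arctan2(e[1],e[0])))
L=np.stack([(P[...,:2]-C)@e,(P[...,:2]-C)@ey],-1)
h=(abs(z-.175)<.015)&(L[...,0]<-.135)&(L[...,0]>-.26)&(abs(L[...,1])<.2)
x=L[h];print(h.sum()); print(np.histogram(x[:,0],bins=np.arange(-.22,-.12,.006)))
b2=x[x[:,0]<-.165]; print(b2.mean(0),b2.min(0),b2.max(0))
np.savez("chest",C=C,e=e,ey=ey)
E
```

```text
((0.7342296242713928, 0.03607746958732605), (0.24245403707027435, 0.36076220870018005), 13.827094078063965) 0.19761190487531843 [[ 0.5734058   0.18225901]
 [ 0.65962535 -0.16804881]
 [ 0.89505345 -0.11010407]
 [ 0.8088339   0.24020375]]
yaw 13.827093
720
(array([  0,   0,   0,   0,  63, 141, 112,  13,  16,  13,  15,  13,  16,
       279,  39,   0]), array([-0.22 , -0.214, -0.208, -0.202, -0.196, -0.19 , -0.184, -0.178,
       -0.172, -0.166, -0.16 , -0.154, -0.148, -0.142, -0.136, -0.13 ,
       -0.124]))
[-0.18456062  0.00047   ] [-0.1919924  -0.10894464] [-0.16512164  0.11000322]
```

Chest: centre (0.734, 0.036), yaw 13.8°. The measured 242x361 mm agrees with the given size. The bar is at chest x ≈ -0.187, so the drawer is about 5 mm open, and its middle is at (0.553, -0.009). I'll move above it with the jaws along chest x.

Emit:
drive_tool --pt "0 0 -5 0 0 0 43" --pt "-51.3 -44.4 -11 0 0 0.934 43" --pt "-51.3 -44.4 -11 0 0 0.934 43" --pt "-51.3 -44.4 -11 0 0 0.934 43" --pt "-51.3 -44.4 -11 0 0 0.934 43" --pt "-51.3 -44.4 -11 0 0 0.934 43" --pt "-51.3 -44.4 -11 0 0 0.934 43" --pt "-51.3 -44.4 -11 0 0 0.934 43"

```text
t: 1.1
position: [0.4451, 0.2076, 0.3294]
tcp_rot: [[-0.239, 0.971, 0.0], [0.971, 0.239, 0.0], [0.0, 0.0, -1.0]]
force: [0.3, -0.5, -0.2]
finger_gap: 0.0396
```

Emit:
drive_tool --pt "-23.5 5.3 3 0 0 0 43" --pt "-23.5 5.3 3 0 0 0 43" --pt "-23.5 5.3 3 0 0 0 43" --pt "-23.5 5.3 3 0 0 0 43" --pt "-23.5 5.3 3 0 0 0 43" --pt "-23.5 5.3 3 0 0 0 43"

```text
t: 1.85
position: [0.5518, -0.0055, 0.2987]
tcp_rot: [[-0.239, 0.971, -0.001], [0.971, 0.239, 0.001], [0.001, -0.001, -1.0]]
force: [-0.4, -0.1, -0.3]
finger_gap: 0.0396
```

```bash
python3 - <<'E'
from h import *
s=sense();m=cam("wrist");im,d=snapshot("wrist");save("c",im);np.savez("w",im=im,d=d,K=m[0],R=m[1],t=m[2])
K,R,t=m;P=cloud(d,K,R,t);f=np.load("chest.npz");L=np.stack([(P[...,:2]-f["C"])@f["e"],(P[...,:2]-f["C"])@f["ey"]],-1)
p=np.array(s["position"][:2])-f["C"];print(s["position"],"tcp chest",p@f["e"],p@f["ey"])
h=(abs(P[...,2]-.177)<.01)&(d>.1)&(L[...,0]<-.15)&(L[...,0]>-.25)&(abs(L[...,1])<.1)
x=L[h];print(len(x),np.percentile(x,[2,50,98],axis=0),np.percentile(P[h][:,2],[5,50,95]))
q=x; A=np.polyfit(q[:,1],q[:,0],1);print("bar line",A)
E
```

```text
[ 0.551779   -0.00549013  0.2987008 ] tcp chest -0.18709780360788122 0.0032413353067842596
2168 [[-0.19216932 -0.09947853]
 [-0.18596246  0.02219647]
 [-0.15615225  0.09918232]] [0.17537061 0.17933707 0.18072685]
bar line [-0.02153701 -0.18395276]
```

View pics/c.png

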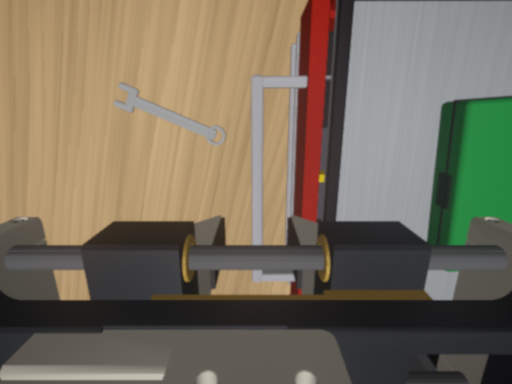

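The bar (col 257) sits midway between the fingers (222 and 290). The wrench and the green case are clear, and the yellow clip shows at (321,178). I'll descend and grip.

Emit:
drive_tool --pt "0 0 5 0 0 0 43" --pt "0 0 10 0 0 0 43" --pt "0 0 12.9 0 0 0 43" --pt "0 0 12.9 0 0 0 43" --pt "0 0 12.9 0 0 0 0" --pt "0 0 12.9 0 0 0 0" --pt "0 0 12.9 0 0 0 0" --pt "0 0 12.9 0 0 0 0"

```text
t: 2.9
position: [0.5529, -0.0059, 0.1715]
tcp_rot: [[-0.239, 0.971, 0.002], [0.971, 0.239, 0.0], [-0.0, 0.002, -1.0]]
force: [-0.2, 1.0, 6.3]
finger_gap: 0.0115
```

Emit:
drive_tool --pt "0 -2 0 0 0 0 0" --pt "0 -4 0 0 0 0 0" --pt "0 -6 0 0 0 0 0" --pt "0 -8 0 0 0 0 0" --pt "0 -10 0 0 0 0 0" --pt "0 -11 0 0 0 0 0" --pt "0 -11.4 0 0 0 0 0" --pt "0 -11.4 0 0 0 0 0"

```text
t: 3.9
position: [0.4424, -0.0332, 0.1713]
tcp_rot: [[-0.239, 0.971, 0.002], [0.971, 0.239, 0.0], [-0.0, 0.002, -1.0]]
force: [-1.1, 0.9, 10.9]
finger_gap: 0.0116
```

Emit:
drive_tool --pt "0 -0.3 0 0 0 0 0" --pt "0 -0.6 0 0 0 0 0" --pt "0 -0.6 0 0 0 0 0" --pt "0 -0.6 0 0 0 0 0"

```text
t: 4.4
position: [0.4394, -0.0339, 0.1714]
tcp_rot: [[-0.239, 0.971, 0.007], [0.971, 0.239, 0.001], [-0.001, 0.007, -1.0]]
force: [8.3, 2.4, 1.1]
finger_gap: 0.0115
```

At the stop: force rises to 8 N, and the TCP is at chest x ≈ -0.303 against -0.302 expected. I'll release, rise, and look into the drawer.

Emit:
drive_tool --pt "0 0.3 0 0 0 0 0" --pt "0 0.3 0 0 0 0 40" --pt "0 0.3 0 0 0 0 40" --pt "0 0.3 0 0 0 0 40" --pt "0 0.3 -4 0 0 0 40" --pt "0 0.3 -10 0 0 0 40" --pt "0 4 -15 0 0 0 40" --pt "0 8 -17 0 0 0 40"

```text
t: 5.4
position: [0.5153, -0.0156, 0.344]
tcp_rot: [[-0.238, 0.971, 0.006], [0.971, 0.238, 0.0], [-0.001, 0.005, -1.0]]
force: [1.3, 0.3, -1.4]
finger_gap: 0.0368
```

```bash
python3 - <<'E'
from h import *
s=sense();print(s["position"],s["force"])
for n in("wrist","top"):
    m=cam(n);im,d=snapshot(n);np.savez(n+"2",im=im,d=d,K=m[0],R=m[1],t=m[2])
    save("d"+n,im if n=="wrist" else cv2.resize(im[150:260,150:330],None,fx=4,fy=4))
E
```

```text
[ 0.51530633 -0.01561668  0.34403419] [ 1.28300154  0.28232459 -1.39487317]
```

View pics/dwrist.png

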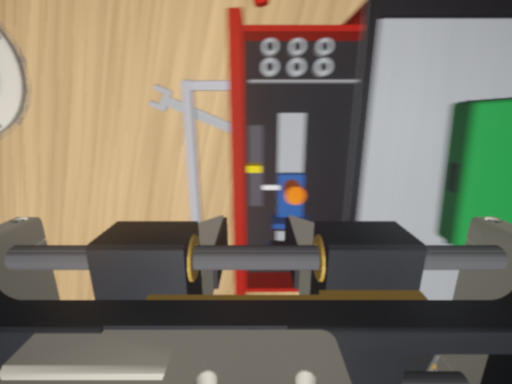

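The wrist view shows the drawer open: orange knob at (295,195), white pointer at (270,188), yellow clip at (254,169). Jaw plate side is below the knob (-y). Now to measure them.

```bash
cat > meas.py <<'E'
from h import *
f=np.load("chest.npz");C,e,ey=f["C"],f["e"],f["ey"]
ch=lambda p:np.array([(p[:2]-C)@e,(p[:2]-C)@ey])
def meas(im,d,K,R,t,roi):
    P=cloud(d,K,R,t);hsv=cv2.cvtColor(im,cv2.COLOR_RGB2HSV);H,S,V=[hsv[...,k].astype(int) for k in range(3)]
    L=np.stack([(P[...,:2]-C)@e,(P[...,:2]-C)@ey],-1)
    M=(L[...,0]<-.125)&(L[...,0]>-.26)&(abs(L[...,1])<.13)&(P[...,2]>.1)&roi
    for n,k,z in(("knob",(H>5)&(H<18)&(S>180)&(V>120),.183),("clip",(H>22)&(H<35)&(S>150)&(V>100),.157),("white",(S<40)&(V>200)&(L[...,0]<-.19)&(abs(L[...,1])<.08),None)):
        k=(k&M).astype(np.uint8);_,l,st,c=cv2.connectedComponentsWithStats(k)
        if len(st)<2: print(n,"none");continue
        i=1+st[1:,4].argmax();q=l==i;zz=np.percentile(P[q][:,2],[10,50,90]);
        top=q&(P[...,2]>zz[2]-.008); v,u=np.nonzero(top); zp=z or zz[1]
        w=plane(u.mean(),v.mean(),zp,K,R,t)
        print(n,st[i],c[i].round(1),"z",zz.round(4),"world",w.round(4),"chest ray",ch(w).round(4),"chest depth",np.median(L[top],0).round(4),np.ptp(L[top],0).round(4))
E
python3 - <<'E'
from meas import *
for n in("wrist2","top2"):
    g=np.load(n+".npz");print(n);roi=np.ones((384,512),bool)
    if n=="wrist2":roi[215:]=0
    meas(g["im"],g["d"],g["K"],g["R"],g["t"],roi)
E
```

```text
wrist2
knob [287 183  19  20 264] [295.3 193.3] z [0.1281 0.1835 0.1846] world [ 0.5652 -0.024   0.183 ] chest ray [-0.1785 -0.0179] chest depth [-0.1787 -0.0174] [0.0559 0.1029]
clip [246 164  17   9 134] [253.7 168.2] z [0.1287 0.1574 0.1587] world [ 0.5106 -0.0116  0.157 ] chest ray [-0.2286  0.0071] chest depth [-0.2286  0.0071] [0.0151 0.0091]
white [263 186  17   4  56] [270.8 187.3] z [0.1449 0.1456 0.1465] world [ 0.5413 -0.0327  0.1456] chest ray [-0.2038 -0.0207] chest depth [-0.2036 -0.0203] [0.0213 0.0048]
top2
knob none
clip none
white [228 175  30  29 537] [243.7 185.8] z [0.7353 0.7373 0.7474] world [ 0.4953 -0.0293  0.7373] chest ray [-0.2477 -0.0064] chest depth [-0.2527 -0.007 ] [0.0435 0.0365]
```

Knob at chest (-0.1785, -0.019) against x = -0.18 expected, and the knob top reads 183 mm. The clip is 9 mm wide at y = +0.007, so the pull is about 27 mm. I'll turn 90° so the jaws lie along chest y with the camera on the pointer side, above the knob.

Emit:
drive_tool --pt "-2.1 4.6 0 0 0 -0.18 40" --pt "-2.1 4.6 0 0 0 -0.36 40" --pt "-2.1 4.6 0 0 0 -0.54 40" --pt "-2.1 4.6 0 0 0 -0.72 40" --pt "-2.1 4.6 0 0 0 -0.9 40" --pt "-2.1 4.6 0 0 0 -1.08 40" --pt "-2.1 4.6 2 0 0 -1.26 40" --pt "-2.1 4.6 4 0 0 -1.44 40"

```text
t: 6.5
position: [0.5618, -0.0253, 0.2988]
tcp_rot: [[-0.993, -0.116, -0.002], [-0.116, 0.993, -0.0], [0.002, -0.0, -1.0]]
force: [0.6, -0.4, -0.4]
finger_gap: 0.0366
```

Emit:
drive_tool --pt "0 0 2 0 0 -0.131 40" --pt "0 0 2 0 0 -0.131 40" --pt "0 0 2 0 0 -0.131 40"

```text
t: 6.88
position: [0.5629, -0.0252, 0.2805]
tcp_rot: [[-0.972, -0.236, -0.0], [-0.236, 0.972, -0.0], [0.0, 0.0, -1.0]]
force: [-0.7, 0.4, 0.2]
finger_gap: 0.0367
```

```bash
python3 - <<'E'
from meas import *
s=sense();print(s["position"],s["tcp_rot"],ch(np.array(s["position"])),s["joint_pos"])
m=cam("wrist");im,d=snapshot("wrist");save("e",im)
meas(im,d,*m,np.ones((384,512),bool))
E
```

```text
[ 0.56286004 -0.02517547  0.28046092] [[-9.71719117e-01 -2.36139448e-01 -3.44533056e-04]
 [-2.36139437e-01  9.71719178e-01 -7.23529502e-05]
 [ 3.51874764e-04  1.10510971e-05 -9.99999938e-01]] [-0.18104253 -0.01852184] [ 0.05608188  0.27837114 -0.07172585  1.73745973  0.0218831   1.12687964
  1.7868892 ]
knob [244 182  22  24 429] [254.6 193.3] z [0.1828 0.1838 0.1845] world [ 0.5634 -0.0268  0.183 ] chest ray [-0.1809 -0.0202] chest depth [-0.1813 -0.0199] [0.023  0.0199]
clip [277 130  10  19 184] [281.5 138.7] z [0.1555 0.1576 0.1586] world [ 0.5096 -0.0126  0.157 ] chest ray [-0.2298  0.0065] chest depth [-0.2301  0.006 ] [0.0166 0.009 ]
white [   0  367  164   13 1739] [ 74.9 374. ] z [0.384  0.3846 0.3853] world [ 0.5488 -0.0656  0.3846] chest ray [-0.2044 -0.0544] chest depth [-0.2044 -0.0552] [0.0514 0.0514]
```

View pics/e.png

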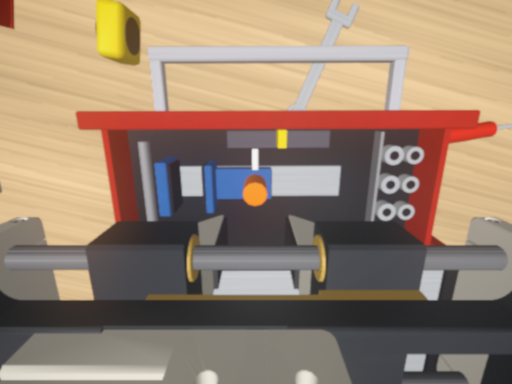

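The knob (255,193) is centred between the fingers. The pointer is at (255,160), the clip at (281,139), and the jaw plate at (210,187) leaves room. I'll shift 1.5 mm, descend and close.

Emit:
drive_tool --pt "0 -0.15 4 0 0 0 40" --pt "0 -0.15 8 0 0 0 40" --pt "0 -0.15 11 0 0 0 40" --pt "0 -0.15 11 0 0 0 40" --pt "0 -0.15 11 0 0 0 0" --pt "0 -0.15 11 0 0 0 0" --pt "0 -0.15 11 0 0 0 0" --pt "0 -0.15 11 0 0 0 0"

```text
t: 7.92
position: [0.5648, -0.0258, 0.1722]
tcp_rot: [[-0.971, -0.239, 0.003], [-0.239, 0.971, 0.001], [-0.003, -0.0, -1.0]]
force: [-1.6, 2.1, 6.7]
finger_gap: 0.0229
```

Emit:
drive_tool --pt "0 0.6 0 0 0 0 0" --pt "0 1.2 0 0 0 0 0" --pt "0 1.8 0 0 0 0 0" --pt "0 2.3 0 0 0 0 0" --pt "0 2.7 0 0 0 0 0" --pt "0 2.7 0 0 0 0 0" --pt "0 2.7 0 0 0 0 0"

```text
t: 8.8
position: [0.5591, -0.0026, 0.1722]
tcp_rot: [[-0.971, -0.237, 0.005], [-0.237, 0.971, -0.002], [-0.004, -0.004, -1.0]]
force: [0.3, -5.0, 6.8]
finger_gap: 0.0232
```

```bash
cat > chk.py <<'E'
from meas import *
import sys
s=sense();print(s["t"],s["position"],ch(np.array(s["position"])),s["force"],s["finger_gap"])
K,R,t=cam("wrist");im,d=snapshot("wrist");save(sys.argv[1],cv2.resize(im[:260,130:390],None,fx=2.3,fy=2.3))
P=cloud(d,K,R,t);L=np.stack([(P[...,:2]-C)@e,(P[...,:2]-C)@ey],-1)
hsv=cv2.cvtColor(im,cv2.COLOR_RGB2HSV);H,S,V=[hsv[...,k].astype(int) for k in range(3)]
B=(abs(L[...,1])<.08)
for n,k,z in(("clip",(H>22)&(H<35)&(S>150)&(V>100)&(abs(P[...,2]-.157)<.006),.157),("pointer",(S<50)&(V>170)&(abs(P[...,2]-.1456)<.006)&(L[...,0]<-.19)&(L[...,0]>-.225),.1456)):
    v,u=np.nonzero(k&B)
    if len(u): w=plane(u.mean(),v.mean(),z,K,R,t);print(n,len(u),u.mean(),v.mean(),ch(w).round(4),np.percentile(L[k&B],[2,98],axis=0).round(4).tolist())
F=(H<8)|(H>172);F=F&(S>150)&(abs(P[...,2]-.184)<.004)&B&(L[...,0]<-.2)
print("front top x",np.percentile(L[F][:,0],[2,50,98]) if F.any() else None)
E
python3 chk.py f
```

```text
8.8 [ 0.55907232 -0.00257309  0.17223995] [-0.17931868  0.00433079] [ 0.31472537 -4.95701396  6.82819408] 0.02318690311131378
clip 424 261.063679245283 151.72641509433961 [-0.2296  0.0069] [[-0.2378, 0.0027], [-0.2217, 0.0111]]
pointer 303 255.17491749174917 182.7095709570957 [-0.2076  0.0033] [[-0.2182, 0.0005], [-0.1969, 0.0065]]
front top x [-0.25588448 -0.24869738 -0.2411265 ]
```

View pics/f.png

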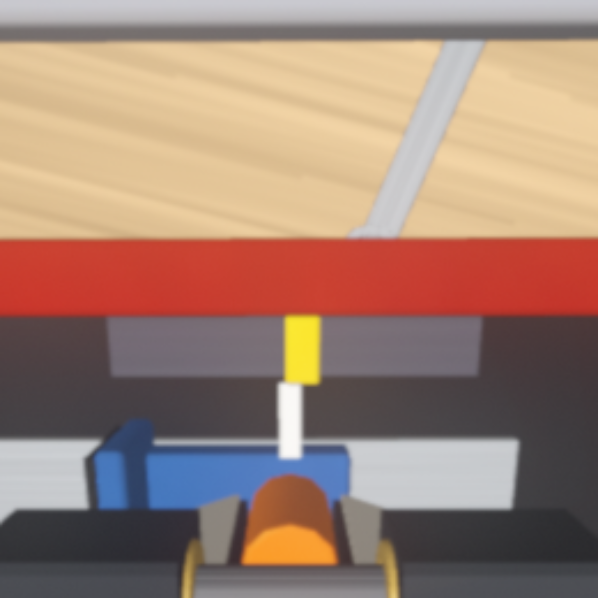

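The pointer (290,420 in the crop) is 3.6 mm short of the clip (303,350). The drawer front is unmoved. I'll correct by 4 mm, with 2 mm of bias towards the drawer stop.

Emit:
drive_tool --pt "0.1 0.2 0 0 0 0 0" --pt "0.2 0.4 0 0 0 0 0" --pt "0.2 0.4 0 0 0 0 0" --pt "0.2 0.4 0 0 0 0 0" --pt "0.2 0.4 0 0 0 0 0" --pt "0.2 0.4 0 0 0 0 0"

```text
t: 9.6
position: [0.5577, 0.0012, 0.1723]
tcp_rot: [[-0.971, -0.237, 0.008], [-0.237, 0.971, -0.002], [-0.007, -0.004, -1.0]]
force: [5.8, -3.7, 2.1]
finger_gap: 0.023
```

```bash
python3 chk.py g
```

```text
9.6 [0.55765467 0.00119308 0.1722798 ] [-0.17979517  0.00832664] [ 5.8245581  -3.67207741  2.1060136 ] 0.022954157748629914
clip 407 254.2014742014742 151.47174447174447 [-0.2302  0.0068] [[-0.2382, 0.0026], [-0.2221, 0.0109]]
pointer 308 255.24675324675326 182.69480519480518 [-0.208   0.0073] [[-0.2184, 0.0045], [-0.1971, 0.0104]]
front top x [-0.25621985 -0.24909735 -0.24155357]
```

View pics/g.png

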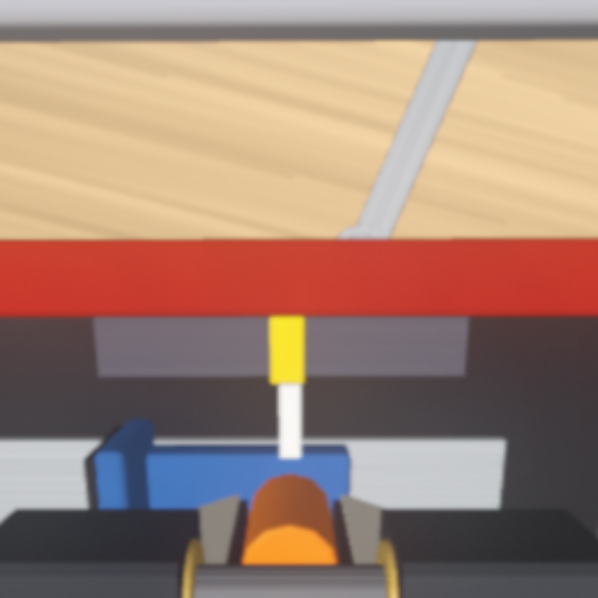

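The pointer (290,420) now lines up with the clip (287,350), with a 0.5 mm error. A pull of 5.8 N moved the drawer only 0.5 mm, so it is at its stop. The knob is still gripped (gap 23 mm), so I'm handing in.

```bash
python3 -c "
from station import *
print(sense()['dq']);print(job_done());s=sense();print(s['t'],s['position'],s['finger_gap'])"
```

```text
[ 1.13524113e-03 -2.88009022e-05  7.09280299e-04 -3.53305874e-04
 -1.22332543e-03  1.61758311e-03  6.50419407e-04]
the job is handed in; nothing more can be done
None
the job is handed in; nothing more can be done
```

The job is handed in at about 9.7 s: the top drawer is out at its stop, and the arm is holding the knob with the pointer at the yellow clip.

- **Drawer:** I pulled it out by its bar handle until the force rose at the stop. In the last check a further pull of about 6 N moved it only about 0.5 mm. The drawer front's inner face measured 241.5 mm ahead of the chest's centre, against about 240 mm expected.
- **Pointer:** I pinched the knob along the chest's y, with one finger on each side, and pulled the jaw about 27 mm. The last picture puts the pointer at y = 7.3 mm and the clip at 6.8 mm in the chest's frame, about 0.5 mm apart.
- **Grip:** The finger gap is 23 mm on the 24 mm knob, and the arm was nearly still, with joint speeds under 0.002 rad/s.
- **Other things:** I kept the arm clear of the bystanders and saw none moved in the pictures, but I did not measure them again at the end.

No check failed. The top camera gave no second view of the open drawer, because it found neither the knob nor the clip. The pointer and clip positions therefore rest on the wrist camera alone. The hand-in gives no verdict, and I could not read the robot's state after it.

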